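# Put a tray of fresh slides to cure on the slide warmer

## Robot

A 6-joint arm with a two-finger parallel gripper is mounted at the origin on the work surface. World frame = base frame: x ahead of the robot, y to its left, z up, the work surface at z = 0. Lengths are in m, angles in degrees, forces in N, time in s.
With the tool pointing down it reaches from about 0.275 to 0.825 m from the base axis. Payload 4.9 kg.
Tool frame: the origin (TCP) lies on the centre line of the jaws, within the pads' length; the fingertips stand 17 mm ahead of it and the grasp point (between the pads) lies 2 mm behind it (manip.nose_length is the distance from the TCP to the fingertips, in m); z points along the fingers, y is the line along which they close (so a half turn about z gives the same grasp; the last joint's range is limited). The gripper opens to 85 mm and grips with 20 to 120 N. Pads are 22 mm wide; open, the fingers measure 114 mm over their backs; the gripper's body (76 mm by 85 mm) begins 54 mm behind the grasp point. The pads swing forward as they close: fully open they stand 13 mm farther back than shut.
Start: joints at [-82.116, 18.69, -11.035, 60.275, 0, 82.311], TCP at [0.148, -0.53, 0.248] pointing down, gripper open.
Joint ranges: [-152.03, 152.03], [-55.5, 102.48], [-74.3, 77.21], [-110.64, 120.58], [-84.22, 78.4], [-180, 180]. Speed limits (degrees/s): [147.25, 147.25, 180, 180, 180, 180].

## Interface

Orientations are given as a 3x3 rotation matrix whose columns are the frame's x, y, z axes.
In Python, from cell import manip gives the robot as it stands.
- The arm moves only by the shell command python3 -m pendant 'ROWS' [OPENING] [FORCE]. ROWS is text: rows parted by semicolons, each of 6 numbers parted by spaces: the shift along the world's x, y, z normalised to -1 to 1, where 1 is 500 mm, then the turn, a rotation vector about the world's x, y, z normalised to -1 to 1, where 1 is 120 degrees. A call has 1 to 12 rows; each row is the pose to reach, as a shift and turn from the pose commanded when the call began; what a row does not reach only later rows make up. A row lasts 1/10 s, in which the tool goes at most 50 mm and 8.59 degrees, less where a joint would pass 70% of its speed; a pose out of reach is approached as far as the arm can. A call with a number of a shift or a turn outside -1 to 1 is refused whole. A call with a gripper value outside its range is refused whole. OPENING is the opening, from 0 (shut) to 1 (fully open), set as the call begins (- or left out, the last holds). The fingers move at their own pace and stop on an object; FORCE is the grip in N (left out, the last holds). Time passes only in rows, so rows that repeat a pose let the fingers close. It gives the time, the measured TCP pose, the force, the opening and the grip force at its end, in the units of the state.
- manip.get_obs(): the state, without advancing time (a new reading comes with each control period).
- manip.get_image(name): name is "scene" or "top"; returns a dict with "img" (400x640x3 uint8, red, green, blue), "fov_y" (degrees; the focal length in pixels is half the picture's height over the tangent of half this angle, whatever the lens; pixels are square), "cx", "cy" (the principal point, pixels), "eye" and "attitude" of the camera in the world. Camera axes: x right, y up, looking along -z (the intrinsics and any distortion apply to the point x, -y, -z); pixel columns grow to the right and rows downward; lengths in m; the calibration is good to about 2 mm. A picture is of the moment at which its call begins. There is no depth.
- manip.sign_off(): hands the job in; it is judged then, once.
Trained networks look in a picture, given as the dict that the camera call returned (one of the last four; its "shot" number tells which), for a name from the list of things; names that differ only in an ending like _2 or _b are one class to them, and where a whole thing is asked for, a point or a joint stands for the part that bears it (a point fixed in the world has none). Each returns a list of dicts, best first, with "score" (0 to 1); they miss things now and then, are a little off and sometimes report something else, mostly with a low value. They report only what shows in the picture. A call takes as long as a camera call.
- manip.find_in(target, picture): "xyz" ([x, y, z] in m, in world coordinates, good to about 4 mm: the middle of the surface that is visible of it).
- manip.mark_of(target, picture): "xyz" ([x, y, z] in m, in world coordinates, good to about 4 mm: a listed point, or the origin of a listed thing).
The state is a dict: "t": time; "joint_pos": joint angles; "qvel": joint speeds; "effort": joint torques, N m; "ee_pos": TCP position; "tcp_rot": TCP orientation; "wrist_force": force on the tool from outside, world axes, zero at the start; "torque": the same for the moment, N m; "finger_gap": finger opening in m; "finger_force": force on a finger pad.
Only numpy, scipy, OpenCV 4.12 (cv2) and the standard library are available. Lean on these libraries where they do the work, as an engineer would, in place of code of your own. Each camera call takes 0.05 s, during which the arm holds its last target. There are 200 camera calls.

## Task

The freshly mounted slides have to cure on the slide warmer: pull open the cabinet's top drawer, lift out the slide tray by its wire handle and, keeping it level, set it gently down flat on the free half of the warmer's plate, square beside the tray already there. Then push the drawer fully shut again and fold the warmer's upright cover down until it stands about 30 degrees above its closed position, left ajar like that so that the solvent vapour can get away. Leave the slide box in the drawer, the other tray and everything else where they are.

Things in the scene. Friction and masses are not known exactly. Their poses are not given: they have to be found in the camera images.
- warmer: Fixed white slide warmer 190 (x) x 380 (y) x 95 mm high, open at the top: walls 12 mm, flat dark plate 40 mm above the table (55 below the rim), clear area 166 x 356. Origin: centre of its underside, on the table; x to its back, y to its left. The other tray lies on the -y half; the +y half is free, its middle at (0, 90, 40) mm in this frame. Stands left or right of the cabinet.
- cover (a joint): Angle of the warmer's cover, rad: 0 closed (lying flat on the rim), 1.57 upright, stop at 1.75; it grows as the cover opens. It turns on a stiff friction hinge and stays where it is left: 2 to 4 N at the handle moves it down, 4 to 6 N up. It starts about upright.
- cover_hinge (a point): Middle of the cover's hinge axis, along the warmer's y axis on top of the far rim (95 mm behind the warmer's origin, 95.5 mm above the table). The cover is a clear pane in an aluminium frame, 6 mm thick, 192 x 380 mm; closed, it reaches from this axis to the front.
- cover_handle (a point): Middle of the cover's handle: round dark steel bar, 10 mm diameter, 120 mm long, parallel to the hinge, on two 8 mm pegs (104 mm apart) 40 mm beyond the cover's free edge, in the cover's plane. 232 mm from the hinge axis: closed it lies 232 mm in front of the hinge and 3 mm above it; upright, 232 mm above the hinge.
- cabinet: Fixed grey steel cabinet with two drawers one above the other, 250 (x, depth) x 380 (y) x 180 mm high. Origin: on the table, straight below the middle of the closed drawers' handles, 42 mm before the drawer fronts. Its x axis points to its back, drawers slide out along -x. Petri dishes stand on top of it.
- drawer (a joint): How far the top drawer is pulled out, m: 0 shut, 0.18 at the stop; it grows as it opens. Slides with about 1.5 N of friction and stays where it is left. Some 0.12 must be open before the tray clears the cabinet's top; 0.15 is comfortable.
- drawer_handle (a point): Middle of the top drawer's handle: a round steel bar of 10 mm diameter, 120 mm long along the cabinet's y axis, on two 8 mm pegs 104 mm apart, its axis 42 mm before the drawer front, 150 mm above the table. An identical handle of the lower drawer is 78 mm below it.
- drawer_in (a point): Centre of the top drawer's inner floor, 100 mm above the table; axes as the cabinet's. The inside is about 205 (x) x 338 (y) x 56 mm deep (wall 6 mm, front 15 mm thick).
- tray: Slide tray to be moved: loose steel tray 88 (x) x 150 (y) x 12 mm with five glass slides (part of it). Its 8 mm wire handle rises at both short ends and runs straight along y over the middle, bar axis 46 mm above the underside. Origin: centre of its underside; z up. About 0.32 kg, balanced. Starts in the top drawer near its front, length across the drawer, in the left or right half.
- other_tray: An identical loose slide tray lying on the -y half of the warmer's plate, its length along the warmer's y axis. To be left there. Origin: centre of its underside.
- slide_box: Closed slide box, grey with white lid, 85 (x) x 100 (y) x 35 mm, no wire handle, lying in the other half of the top drawer. To be left in it. Origin: centre of its underside.
- bottle: Amber glass bottle of 42 mm diameter, 95 mm high, standing on the table before the robot. Bystander. Origin: centre of its underside.
- canister: White cylindrical canister, 76 mm diameter, 146 mm high, standing at the left side of the table. Bystander. Origin: centre of its underside.
- petri_dishes: Stack of three clear Petri dishes, 86 mm diameter, 45 mm high, on top of the cabinet, near its middle. Bystander. Origin: centre of its underside.

How it is judged (in metres and radians):
On the way, in this order (a step that is already met when the one before it is completed fails the run):
1. the top drawer is pulled open (more than 90 mm) (value of joint drawer above 0.09 m), for 0.2 s.
2. the slide tray lies flat on the free half of the plate (y of tray in the frame of warmer between 0.06 and 0.12 m and x of tray in the frame of warmer between -0.05 and 0.05 m and z of tray in the frame of warmer between 0.034 and 0.046 m and angle between tray's own z axis and vertical below 0.06 rad), for 0.2 s.
At the end, for the whole second after the job is handed in: Slide tray at rest, flat on the plate's free half (y 60 to 120 mm, x within 50 mm in the warmer's frame, height within 6 mm, tilt under 0.06), square within 0.2 rad; top drawer open under 8 mm with the slide box in it; cover still at 0.40 to 0.65 rad (30 degrees, about 7 either way) (all of step 2 and angle between the y axis of tray and the y axis of warmer, either way round below 0.2 rad and linear speed of tray below 0.01 m/s and value of joint drawer below 0.008 m and value of joint cover between 0.4 and 0.65 rad and velocity of joint cover between -0.03 and 0.03 rad/s and z of slide_box in the frame of drawer_in between -0.012 and 0.012 m and horizontal distance between slide_box and drawer_in below 0.17 m); the robot touches nothing.
It fails at once if the slide tray is tilted by more than 0.35 rad (angle between tray's own z axis and vertical above 0.35 rad).
It fails at once if the slide tray is let go over the warmer more than 15 mm above the plate (contact force between the fingers and tray below 0.05 N and z of tray in the frame of warmer above 0.055 m and x of tray in the frame of warmer between -0.095 and 0.095 m and y of tray in the frame of warmer between -0.19 and 0.19 m).
It fails at once if the other tray is shifted by more than 20 mm (distance of other_tray from where it was at the start of the episode above 0.02 m).
It fails at once if a bystander (bottle, canister, Petri dishes) is shifted by more than 30 mm (distance of any of bottle, canister, petri_dishes from where it was at the start of the episode above 0.03 m).
It also fails if it takes over 70 s, if anything falls off the work surface, if the arm or the gripper's body presses on something with over 40 N, if the wrist force passes 120 N, or if a joint passes its speed limit or range.

## Working session

There is one attempt and no reset: what is moved stays moved. The work goes in short steps, Python scripts to look and compute and a shell command to move; the robot and the scene stay as the last step left them, time stands still between calls to the robot, and variables do not carry over. Pictures are saved under pics/ and viewed, at most 10 in all, crops included, and the job is handed in when it is done.

```bash
mkdir -p pics; ls; python3 - <<'E'
from cell import manip
import cv2,numpy as np
for c in("top","scene"):
    p=manip.get_image(c); cv2.imwrite(f"pics/{c}0.png",p["img"][:,:,::-1])
    print(c,p["fov_y"],p["cx"],p["cy"],np.round(p["eye"],3).tolist(),np.round(p["attitude"],3).tolist(),[k for k in p])
    for n in "warmer cover_hinge cover_handle cabinet drawer_handle drawer_in tray other_tray slide_box bottle canister petri_dishes".split():
        print(n,[(np.round(d["xyz"],3).tolist(),round(d["score"],2)) for d in manip.mark_of(n,p)[:2]])
print(manip.nose_length,manip.get_obs())
E
```

```text
pics
top 50.67104062021059 319.12069782930274 206.05197568586465 [0.424, 0.116, 1.33] [[0.021, 0.995, -0.1], [-1.0, 0.022, 0.008], [0.011, 0.1, 0.995]] ['img', 'fov_y', 'cx', 'cy', 'eye', 'attitude', 'shot']
warmer [([0.541, 0.257, -0.004], 0.58), ([0.415, 0.011, 0.002], 0.17)]
cover_hinge [([0.636, 0.265, 0.094], 0.92)]
cover_handle [([0.538, 0.257, -0.004], 0.74), ([0.646, 0.263, 0.329], 0.62)]
cabinet [([0.508, -0.261, 0.002], 0.86), ([0.385, 0.562, -0.001], 0.3)]
drawer_handle [([0.512, -0.256, 0.146], 0.96)]
drawer_in []
tray [([0.511, -0.259, 0.003], 0.39)]
other_tray [([0.548, 0.167, 0.043], 0.57)]
slide_box []
bottle [([0.414, 0.015, -0.0], 0.63)]
canister [([0.38, 0.562, -0.004], 0.94)]
petri_dishes [([0.656, -0.317, 0.184], 0.88)]
scene 51.36370520226667 318.1953524423586 195.9514295846018 [0.661, -0.554, 1.104] [[0.989, -0.124, 0.086], [0.151, 0.807, -0.572], [0.001, 0.578, 0.816]] ['img', 'fov_y', 'cx', 'cy', 'eye', 'attitude', 'shot']
warmer [([0.544, 0.257, 0.004], 0.83), ([0.516, -0.253, 0.15], 0.71)]
cover_hinge [([0.634, 0.263, 0.096], 0.97), ([0.653, -0.314, 0.181],
[... 505 characters left out ...]
        1.39162324e-03,  8.23110587e+01]), 'qvel': array([ 0.08214917,  0.09039409, -0.09113525,  0.00995959,  0.10449201,
       -0.15463221]), 'effort': array([ 8.29726778e-04, -4.43337142e+01,  2.62754166e+01,  1.23792252e-03,
        2.84751576e-05,  9.15744920e-07]), 'ee_pos': array([ 0.1476709 , -0.52983769,  0.24828849]), 'tcp_rot': array([[ 9.63293705e-01,  2.68449691e-01,  2.64967019e-05],
       [ 2.68449692e-01, -9.63293705e-01, -1.42753731e-05],
       [ 2.16918866e-05,  2.08644085e-05, -1.00000000e+00]]), 'wrist_force': array([-0.49472384, -0.32395143,  0.41071874]), 'torque': array([ 0.00957119,  0.06416384, -0.03339725]), 'finger_force': 0.0, 'finger_gap': 0.08547555442194958}
```

View pics/top0.png

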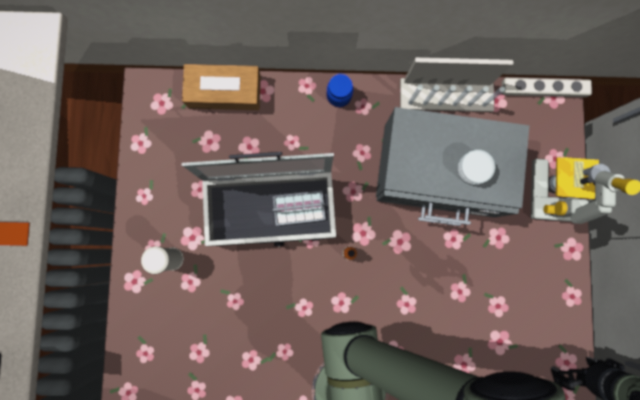

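View pics/scene0.png

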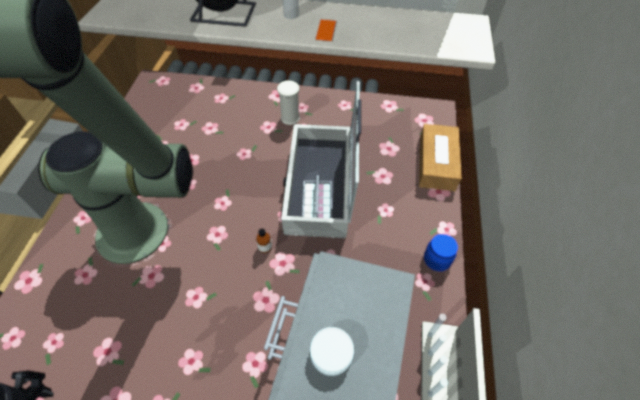

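The top view shows the cabinet at right (front edge about (380,203)–(525,213), handle bars at (445,215)). The warmer is at left, rim (205,243)–(333,236), with its cover upright behind it; the free half is on its left and the other tray is at (300,207). Next I'll fit the yaws with a model overlay.

```bash
cat > h.py <<'E'
import numpy as np,cv2
from cell import manip
def F(p): return 200/np.tan(np.radians(p["fov_y"])/2)
def proj(p,X):
    c=(np.atleast_2d(X)-p["eye"])@np.array(p["attitude"]); f=F(p)
    return np.c_[p["cx"]+f*c[:,0]/-c[:,2], p["cy"]-f*c[:,1]/-c[:,2]]
def unproj(p,uv,z):
    uv=np.atleast_2d(uv).astype(float);f=F(p)
    d=np.c_[(uv[:,0]-p["cx"])/f,-(uv[:,1]-p["cy"])/f,-np.ones(len(uv))]@np.array(p["attitude"]).T
    return p["eye"]+d*((z-p["eye"][2])/d[:,2])[:,None]
def W(o,yaw,X):
    c,s=np.cos(np.radians(yaw)),np.sin(np.radians(yaw))
    return np.array([o[0],o[1],0])+np.atleast_2d(X)@np.array([[c,s,0],[-s,c,0],[0,0,1]])
E
python3 - <<'E'
from h import *
ims=[]
for n,box in(("top",(180,130,540,260)),("scene",(230,90,430,400))):
    p=manip.get_image(n); im=cv2.resize(p["img"][:,:,::-1],None,fx=2,fy=2,interpolation=cv2.INTER_CUBIC)
    def line(o,y,a,col):
        q=(proj(p,W(o,y,np.array(a)/1000))*2+.5).astype(int); cv2.polylines(im,[q],False,col,1)
    w=((.543,.257),4.4); c=((.513,-.255),-2.7)
    for z in(95,): line(*w,[(-95,-190,z),(95,-190,z),(95,190,z),(-95,190,z),(-95,-190,z)],(0,255,0))
    line(*c,[(42,-190,180),(292,-190,180),(292,190,180),(42,190,180),(42,-190,180)],(0,255,255))
    for z in(72,150): line(*c,[(0,-60,z),(0,60,z)],(0,0,255))
    line(*w,[(95,-60,327.5),(95,60,327.5)],(0,0,255))
    x0,y0,x1,y1=[2*v for v in box]; cv2.imwrite(f"pics/{n}1.png",im[y0:y1,x0:x1][:600,:800])
E
```

```text
(no output)
```

View pics/top1.png

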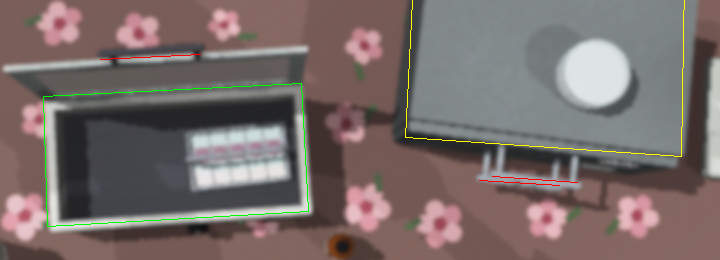

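The overlay fits within about 2 mm: warmer at (0.543, 0.257) with yaw 4.4°, drawer handle at (0.513, -0.255) with cabinet yaw about -2.7°. Now I'll move above the drawer handle.

```bash
python3 -m pendant '0.15 0.11 0.02 0 0 0.1; 0.3 0.22 0.02 0 0 0.2; 0.45 0.33 0.02 0 0 0.3; 0.6 0.44 0.02 0 0 0.4; 0.73 0.55 0.02 0 0 0.5; 0.73 0.55 0.02 0 0 0.6; 0.73 0.55 0.02 0 0 0.6; 0.73 0.55 0.02 0 0 0.6; 0.73 0.55 0.02 0 0 0.6; 0.73 0.55 0.02 0 0 0.6; 0.73 0.55 0.02 0 0 0.6; 0.73 0.55 0.02 0 0 0.6' 0.38 30
```

```text
t: 2.6
ee_pos: [0.5119, -0.2552, 0.2581]
tcp_rot: [[0.043, 0.999, -0.001], [0.999, -0.043, -0.0], [-0.0, -0.001, -1.0]]
wrist_force: [-1.2, -0.0, 1.2]
finger_gap: 0.0326
finger_force: 0.0
```

```bash
python3 -m pendant '0 0 -0.06 0 0 0; 0 0 -0.12 0 0 0; 0 0 -0.18 0 0 0; 0 0 -0.22 0 0 0; 0 0 -0.22 0 0 0; 0 0 -0.22 0 0 0' && python3 -m pendant '0 0 0 0 0 0; 0 0 0 0 0 0; 0 0 0 0 0 0; 0 0 0 0 0 0; 0 0 0 0 0 0' 0 40
```

```text
t: 3.2
ee_pos: [0.5118, -0.256, 0.1488]
tcp_rot: [[0.045, 0.999, -0.0], [0.999, -0.045, 0.0], [0.0, -0.0, -1.0]]
wrist_force: [0.1, -0.0, 1.3]
finger_gap: 0.0325
finger_force: 0.0
t: 3.7
ee_pos: [0.5134, -0.2559, 0.15]
tcp_rot: [[0.043, 0.999, 0.002], [0.999, -0.043, -0.003], [-0.003, 0.002, -1.0]]
wrist_force: [-1.9, -1.8, 6.8]
finger_gap: 0.0089
finger_force: 39.1
```

```bash
python3 -m pendant '-0.02 0.001 0 0 0 0; -0.06 0.003 0 0 0 0; -0.1 0.005 0 0 0 0; -0.14 0.007 0 0 0 0; -0.18 0.008 0 0 0 0; -0.22 0.01 0 0 0 0; -0.26 0.012 0 0 0 0; -0.3 0.014 0 0 0 0; -0.32 0.015 0 0 0 0; -0.32 0.015 0 0 0 0; -0.32 0.015 0 0 0 0; -0.32 0.015 0 0 0 0' && python3 -m pendant '0 0 0 0 0 0; 0 0 0 0 0 0; 0 0 0.05 0 0 0; 0 0 0.12 0 0 0; 0 0 0.2 0 0 0; -0.1 0 0.26 0 0 0; -0.2 0 0.26 0 0 0; -0.26 0 0.26 0 0 0' 0.38; python3 - <<'E'
from h import *
print(manip.get_obs()["ee_pos"])
for n,box in(("top",(330,130,560,330)),("scene",(200,200,460,400))):
    p=manip.get_image(n)
    for k in "tray slide_box drawer_in drawer_handle".split(): print(n,k,[(np.round(d["xyz"],3).tolist(),round(d["score"],2)) for d in manip.mark_of(k,p)[:2]])
    x0,y0,x1,y1=box; cv2.imwrite(f"pics/{n}2.png",cv2.resize(p["img"][y0:y1,x0:x1,::-1],None,fx=3,fy=3,interpolation=cv2.INTER_CUBIC))
E
```

```text
t: 4.9
ee_pos: [0.3531, -0.2377, 0.1496]
tcp_rot: [[0.039, 0.999, 0.006], [0.999, -0.039, 0.02], [0.02, 0.006, -1.0]]
wrist_force: [2.6, 32.3, 35.8]
finger_gap: 0.0087
finger_force: 43.2
t: 5.7
ee_pos: [0.221, -0.2475, 0.279]
tcp_rot: [[0.042, 0.999, -0.0], [0.999, -0.042, -0.002], [-0.002, 0.0, -1.0]]
wrist_force: [0.1, -0.8, 0.5]
finger_gap: 0.0325
finger_force: 0.0
[ 0.22097277 -0.24749612  0.2790459 ]
top tray [([0.489, -0.172, 0.1], 0.82)]
top slide_box [([0.469, -0.331, 0.097], 0.65)]
top drawer_in [([0.517, -0.252, 0.104], 0.77)]
top drawer_handle [([0.351, -0.24, 0.15], 0.88)]
scene tray [([0.492, -0.168, 0.101], 0.96), ([0.544, 0.257, 0.001], 0.32)]
scene slide_box [([0.469, -0.332, 0.099], 0.63)]
scene drawer_in []
scene drawer_handle [([0.356, -0.235, 0.15], 0.56)]
```

View pics/top2.png

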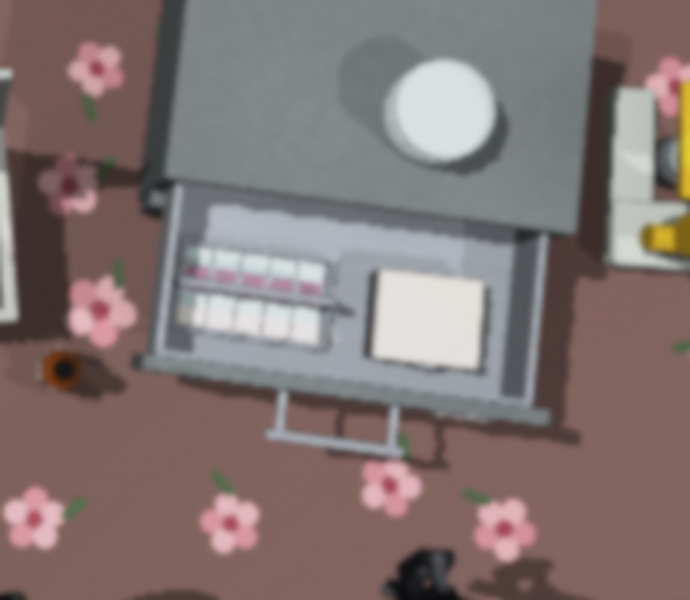

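The drawer is open about 0.16 m and the cabinet yaw is really about -6°. The tray is on the left, its bar running roughly (180,283)–(330,300) in the crop, and the slide box is on the right.

```bash
python3 - <<'E'
from h import *
p=manip.get_image("top")
u=lambda a,z:unproj(p,np.array(a)/3+[330,130],z)
for a,z in (([(180,283),(330,301)],.146),([(190,246),(328,266)],.113),([(180,322),(322,345)],.113),([(140,360),(548,415)],.156),([(270,436),(400,452)],.15)):
    q=u(a,z); d=q[0]-q[1]; print(np.round(q,3).tolist(),np.round(q.mean(0),3),"yaw",np.degrees(np.arctan2(-d[0],d[1])).round(1))
print(np.round(p["eye"],3), proj(p,[[.4905,-.17,.146],[.4905,-.17,.1]])*3-[990,390])
E
```

```text
[[0.496, -0.094, 0.146], [0.482, -0.235, 0.146]] [ 0.489 -0.165  0.146] yaw -5.6
[[0.534, -0.11, 0.113], [0.517, -0.243, 0.113]] [ 0.526 -0.176  0.113] yaw -7.0
[[0.46, -0.1, 0.113], [0.441, -0.237, 0.113]] [ 0.451 -0.168  0.113] yaw -8.0
[[0.423, -0.056, 0.156], [0.381, -0.433, 0.156]] [ 0.402 -0.244  0.156] yaw -6.4
[[0.356, -0.177, 0.15], [0.344, -0.298, 0.15]] [ 0.35  -0.237  0.15 ] yaw -5.8
[0.424 0.116 1.33 ] [[260.80480707 290.47073976]
 [249.41344419 292.8653101 ]]
```

View pics/scene2.png

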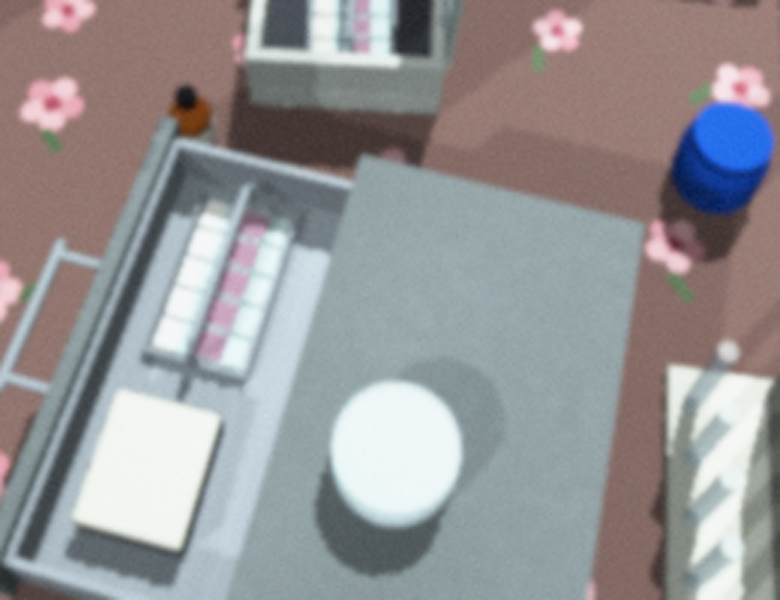

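The scene view confirms the tray's bar is clear with about 40 mm of room to the drawer front. Next I'll go above the bar at (0.490, -0.170) with yaw -6.4°.

```bash
python3 -m pendant '0.1 0.03 0 0 0 -0.034; 0.2 0.06 0 0 0 -0.034; 0.3 0.09 0 0 0 -0.034; 0.4 0.12 0 0 0 -0.034; 0.5 0.15 0 0 0 -0.034; 0.538 0.155 0 0 0 -0.034; 0.538 0.155 -0.06 0 0 -0.034; 0.538 0.155 -0.14 0 0 -0.034; 0.538 0.155 -0.21 0 0 -0.034; 0.538 0.155 -0.26 0 0 -0.034; 0.538 0.155 -0.268 0 0 -0.034; 0.538 0.155 -0.268 0 0 -0.034' 0.42 && python3 -m pendant '0 0 0 0 0 0; 0 0 0 0 0 0; 0 0 0 0 0 0; 0 0 0 0 0 0; 0 0 0 0 0 0; 0 0 0 0 0 0' 0 60
```

```text
t: 7.45
ee_pos: [0.4915, -0.1693, 0.1437]
tcp_rot: [[0.113, 0.994, -0.002], [0.994, -0.113, 0.001], [0.001, -0.002, -1.0]]
wrist_force: [0.6, -0.7, 0.7]
finger_gap: 0.0362
finger_force: 0.0
t: 8.05
ee_pos: [0.4927, -0.1703, 0.1459]
tcp_rot: [[0.114, 0.994, 0.003], [0.994, -0.113, -0.001], [-0.001, 0.003, -1.0]]
wrist_force: [-0.9, 0.7, 6.6]
finger_gap: 0.0058
finger_force: 58.8
```

```bash
python3 -m pendant '0 0 0.01 0 0 0; 0 0 0.04 0 0 0; 0 0 0.08 0 0 0; 0 0 0.12 0 0 0; 0 0 0.16 0 0 0; 0 0 0.2 0 0 0; 0 0 0.23 0 0 0; 0 0 0.24 0 0 0; 0 0 0.24 0 0 0; 0 0 0.24 0 0 0'; python3 - <<'E'
from h import *
for n,box in(("scene",(150,80,410,280)),("top",(200,130,460,330))):
    p=manip.get_image(n)
    for k in "tray warmer cover_handle cover_hinge other_tray".split(): print(n,k,[(np.round(d["xyz"],3).tolist(),round(d["score"],2)) for d in manip.mark_of(k,p)[:3]])
    x0,y0,x1,y1=box; cv2.imwrite(f"pics/{n}3.png",cv2.resize(p["img"][y0:y1,x0:x1,::-1],None,fx=3,fy=3,interpolation=cv2.INTER_CUBIC))
E
```

```text
t: 9.05
ee_pos: [0.4911, -0.1696, 0.2634]
tcp_rot: [[0.113, 0.994, -0.001], [0.994, -0.113, 0.001], [0.001, -0.001, -1.0]]
wrist_force: [0.4, 0.4, -3.2]
finger_gap: 0.006
finger_force: 58.7
scene tray [([0.494, -0.167, 0.219], 0.93)]
scene warmer [([0.54, 0.256, 0.003], 0.62)]
scene cover_handle [([0.542, 0.255, 0.002], 0.6), ([0.649, 0.257, 0.328], 0.56), ([0.355, -0.237, 0.154], 0.26)]
scene cover_hinge [([0.635, 0.267, 0.095], 0.92)]
scene other_tray [([0.548, 0.17, 0.041], 0.9)]
top tray []
top warmer [([0.538, 0.257, -0.005], 0.59)]
top cover_handle [([0.645, 0.262, 0.325], 0.9)]
top cover_hinge [([0.636, 0.262, 0.095], 0.95)]
top other_tray [([0.549, 0.168, 0.042], 0.74)]
```

View pics/top3.png

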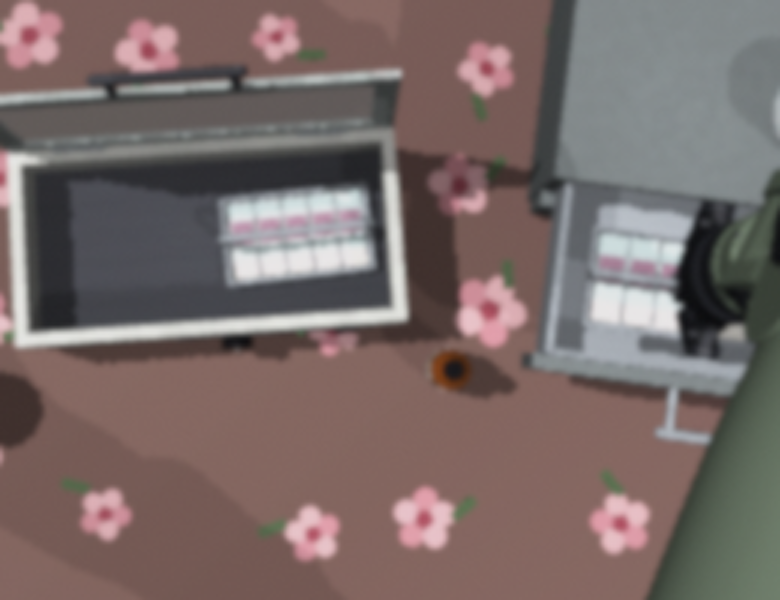

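The tray is up and level and the free plate half is clear. I'll carry it sideways at about 0.3 m/s while turning 11° to square it with the warmer.

```bash
python3 -m pendant '0 0.02 0 0 0 0.01; 0.01 0.06 0 0 0 0.02; 0.01 0.12 0 0 0 0.03; 0.02 0.18 0 0 0 0.04; 0.03 0.24 0 0 0 0.05; 0.03 0.3 0 0 0 0.06; 0.04 0.36 0 0 0 0.07; 0.05 0.42 0 0 0 0.08; 0.06 0.48 0 0 0 0.09; 0.07 0.54 0 0 0 0.092; 0.08 0.6 0 0 0 0.092; 0.088 0.66 0 0 0 0.092' && python3 -m pendant '0 0.06 0 0 0 0; 0 0.12 0 0 0 0; 0 0.18 0 0 0 0; 0 0.24 0 0 0 0; 0 0.3 0 0 0 0; 0 0.34 0 0 0 0; 0 0.36 0 0 0 0; 0 0.368 0 0 0 0; 0 0.368 0 0 0 0; 0 0.368 0 0 0 0; 0 0.368 0 0 0 0'; python3 - <<'E'
from h import *
o=manip.get_obs();print(o["ee_pos"],o["tcp_rot"][:,1])
for n,box in(("scene",(200,50,460,250)),("top",(200,130,460,330))):
    p=manip.get_image(n)
    for k in "tray warmer cover_handle cover_hinge".split(): print(n,k,[(np.round(d["xyz"],3).tolist(),round(d["score"],2)) for d in manip.mark_of(k,p)[:3]])
    x0,y0,x1,y1=box; cv2.imwrite(f"pics/{n}4.png",cv2.resize(p["img"][y0:y1,x0:x1,::-1],None,fx=3,fy=3,interpolation=cv2.INTER_CUBIC))
E
```

```text
t: 10.85
ee_pos: [0.5354, 0.1621, 0.2643]
tcp_rot: [[-0.08, 0.997, 0.0], [0.997, 0.08, 0.0], [0.0, 0.0, -1.0]]
wrist_force: [1.2, -0.8, -2.7]
finger_gap: 0.0056
finger_force: 58.7
t: 11.95
ee_pos: [0.5358, 0.3432, 0.2644]
tcp_rot: [[-0.078, 0.997, -0.0], [0.997, 0.078, -0.0], [-0.0, -0.0, -1.0]]
wrist_force: [0.0, -0.0, -3.6]
finger_gap: 0.0056
finger_force: 58.7
[0.53584805 0.34316687 0.26438488] [ 9.96970830e-01  7.77763500e-02 -6.46582491e-05]
scene tray [([0.539, 0.345, 0.218], 0.91), ([0.635, 0.264, 0.096], 0.18)]
scene warmer [([0.654, -0.315, 0.181], 0.73), ([0.55, 0.168, 0.042], 0.69), ([0.543, 0.256, 0.003], 0.66)]
scene cover_handle [([0.647, 0.261, 0.328], 0.91)]
scene cover_hinge [([0.631, 0.263, 0.095], 0.77)]
top tray [([0.533, 0.343, 0.22], 0.58)]
top warmer [([0.542, 0.255, -0.003], 0.67)]
top cover_handle [([0.547, 0.166, 0.042], 0.56)]
top cover_hinge [([0.633, 0.266, 0.093], 0.84)]
```

View pics/scene4.png

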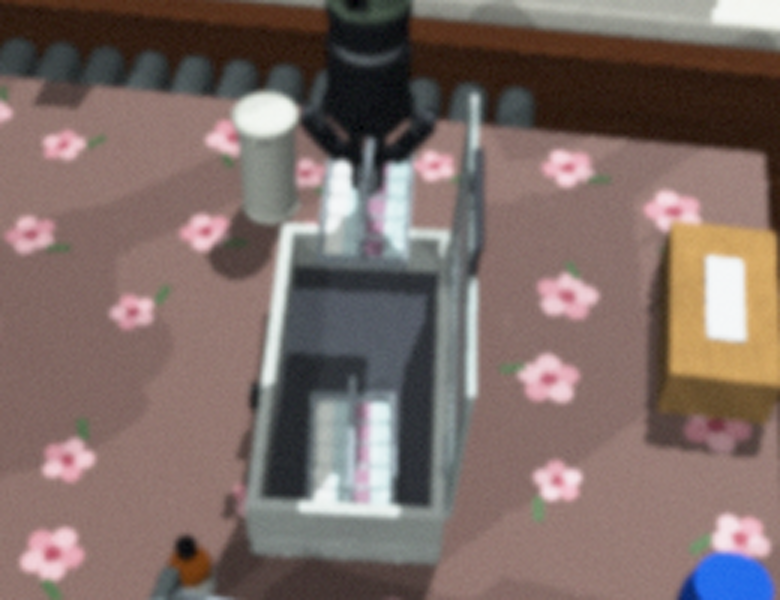

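The tray hangs level over the free half, clear of the walls and of the cover at (470,250). I'll lower it to about 10 mm above the plate, then feel for contact.

```bash
python3 -m pendant '0 0.004 -0.03 0 0 0; 0 0.004 -0.07 0 0 0; 0 0.004 -0.11 0 0 0; 0 0.004 -0.15 0 0 0; 0 0.004 -0.19 0 0 0; 0 0.004 -0.23 0 0 0; 0 0.004 -0.27 0 0 0; 0 0.004 -0.3 0 0 0; 0 0.004 -0.32 0 0 0; 0 0.004 -0.336 0 0 0; 0 0.004 -0.336 0 0 0; 0 0.004 -0.336 0 0 0' && python3 -m pendant '0 0 -0.004 0 0 0; 0 0 -0.008 0 0 0; 0 0 -0.012 0 0 0; 0 0 -0.015 0 0 0; 0 0 -0.017 0 0 0; 0 0 -0.019 0 0 0; 0 0 -0.019 0 0 0'
```

```text
t: 13.65
ee_pos: [0.536, 0.3463, 0.0968]
tcp_rot: [[-0.079, 0.997, 0.001], [0.997, 0.079, 0.0], [0.0, 0.001, -1.0]]
wrist_force: [0.1, 0.0, -3.0]
finger_gap: 0.0054
finger_force: 58.6
t: 14.35
ee_pos: [0.5356, 0.3461, 0.0866]
tcp_rot: [[-0.079, 0.997, -0.0], [0.997, 0.079, -0.0], [-0.0, -0.0, -1.0]]
wrist_force: [1.0, -0.3, -3.1]
finger_gap: 0.0057
finger_force: 58.6
```

```bash
python3 -m pendant '0 0 -0.002 0 0 0; 0 0 -0.003 0 0 0; 0 0 -0.004 0 0 0; 0 0 -0.004 0 0 0; 0 0 -0.004 0 0 0'
```

```text
t: 14.85
ee_pos: [0.5356, 0.3462, 0.086]
tcp_rot: [[-0.079, 0.997, 0.0], [0.997, 0.079, 0.0], [0.0, 0.0, -1.0]]
wrist_force: [-4.0, -1.9, 6.6]
finger_gap: 0.0057
finger_force: 59.6
```

Contact: the force went from -3 to +6.6 N. Releasing and retreating upward.

```bash
python3 -m pendant '0 0 0 0 0 0; 0 0 0 0 0 0; 0 0 0 0 0 0; 0 0 0 0 0 0; 0 0 0.02 0 0 0; 0 0 0.07 0 0 0; 0 0 0.15 0 0 0; 0 0 0.23 0 0 0; 0 0 0.31 0 0 0; 0 0 0.38 0 0 0; 0 0 0.38 0 0 0' 0.45; python3 - <<'E'
from h import *
for n,box in(("scene",(200,50,460,250)),("top",(200,130,460,330))):
    p=manip.get_image(n)
    for k in "tray cover_handle drawer_handle".split(): print(n,k,[(np.round(d["xyz"],3).tolist(),round(d["score"],2)) for d in manip.mark_of(k,p)[:3]])
    x0,y0,x1,y1=box; cv2.imwrite(f"pics/{n}5.png",cv2.resize(p["img"][y0:y1,x0:x1,::-1],None,fx=3,fy=3,interpolation=cv2.INTER_CUBIC))
E
```

```text
t: 15.95
ee_pos: [0.5382, 0.3475, 0.2819]
tcp_rot: [[-0.079, 0.997, 0.01], [0.997, 0.079, 0.005], [0.004, 0.01, -1.0]]
wrist_force: [0.8, 0.1, 0.8]
finger_gap: 0.0382
finger_force: 0.0
scene tray [([0.539, 0.346, 0.037], 0.92)]
scene cover_handle [([0.648, 0.259, 0.329], 0.74), ([0.509, -0.253, 0.001], 0.35)]
scene drawer_handle [([0.356, -0.232, 0.151], 0.84)]
top tray [([0.532, 0.346, 0.04], 0.84)]
top cover_handle [([0.645, 0.262, 0.327], 0.64)]
top drawer_handle [([0.634, 0.263, 0.093], 0.74), ([0.354, -0.234, 0.147], 0.65)]
```

View pics/scene5.png

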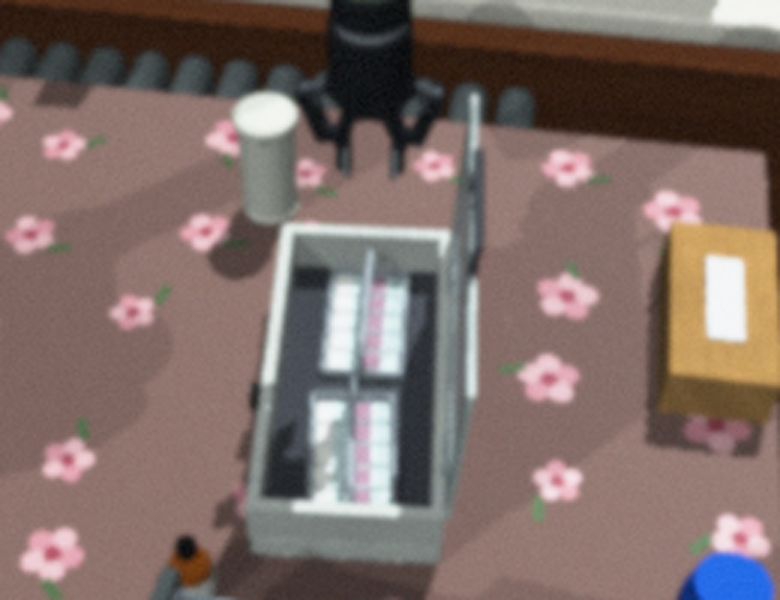

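The tray lies flat and parallel beside the other one, at about (0.536, 0.346). Next is the cover, with its handle at about (0.647, 0.263, 0.328): rise, then move above it.

```bash
python3 -m pendant '0 0 0.09 0 0 0; 0 0 0.19 0 0 0; 0 0 0.28 0 0 0; 0.05 -0.04 0.29 0 0 0; 0.12 -0.09 0.29 0 0 0; 0.18 -0.14 0.29 0 0 0; 0.222 -0.166 0.29 0 0 0; 0.222 -0.166 0.29 0 0 0; 0.222 -0.166 0.29 0 0 0; 0.222 -0.166 0.29 0 0 0' 0.5 20
```

```text
t: 17.35
ee_pos: [0.6459, 0.264, 0.4196]
tcp_rot: [[-0.08, 0.997, -0.001], [0.997, 0.08, 0.0], [0.0, -0.001, -1.0]]
wrist_force: [-0.5, 0.6, 0.0]
finger_gap: 0.0427
finger_force: 0.0
```

```bash
python3 -m pendant '0 0 -0.05 0 0 0; 0 0 -0.1 0 0 0; 0 0 -0.15 0 0 0; 0 0 -0.188 0 0 0; 0 0 -0.188 0 0 0; 0 0 -0.188 0 0 0' && python3 -m pendant '0 0 0 0 0 0; 0 0 0 0 0 0; 0 0 0 0 0 0; 0 0 0 0 0 0; 0 0 0 0 0 0' 0 20
```

```text
t: 17.95
ee_pos: [0.6458, 0.264, 0.3268]
tcp_rot: [[-0.08, 0.997, 0.0], [0.997, 0.08, 0.0], [0.0, 0.0, -1.0]]
wrist_force: [0.3, 0.3, 0.9]
finger_gap: 0.0428
finger_force: 0.0
t: 18.45
ee_pos: [0.647, 0.2635, 0.3273]
tcp_rot: [[-0.079, 0.997, 0.002], [0.997, 0.079, 0.001], [0.001, 0.002, -1.0]]
wrist_force: [-1.2, 0.9, 6.2]
finger_gap: 0.0093
finger_force: 19.8
```

```bash
python3 -m pendant '-0.028 -0.002 0 0 0 0; -0.056 -0.004 -0.001 0 0 0; -0.084 -0.007 -0.004 0 0 0; -0.112 -0.009 -0.009 0 0 0; -0.136 -0.011 -0.014 0 0 0; -0.159 -0.013 -0.021 0 0 0; -0.182 -0.015 -0.029 0 0 0; -0.205 -0.016 -0.037 0 0 0; -0.227 -0.018 -0.048 0 0 0; -0.248 -0.02 -0.059 0 0 0; -0.248 -0.02 -0.059 0 0 0'
```

```text
t: 19.55
ee_pos: [0.5218, 0.2524, 0.2965]
tcp_rot: [[-0.079, 0.997, -0.0], [0.997, 0.079, -0.001], [-0.001, -0.0, -1.0]]
wrist_force: [-1.7, -2.0, 1.9]
finger_gap: 0.009
finger_force: 21.0
```

```bash
python3 -m pendant '-0.021 -0.002 -0.012 0 0 0; -0.041 -0.003 -0.026 0 0 0; -0.06 -0.005 -0.04 0 0 0; -0.079 -0.006 -0.056 0 0 0; -0.097 -0.008 -0.073 0 0 0; -0.114 -0.009 -0.09 0 0 0; -0.13 -0.01 -0.108 0 0 0; -0.144 -0.011 -0.127 0 0 0; -0.158 -0.012 -0.147 0 0 0; -0.171 -0.014 -0.168 0 0 0; -0.171 -0.014 -0.168 0 0 0; -0.171 -0.014 -0.168 0 0 0'; python3 - <<'E'
from h import *
for n in("scene","top"):
    p=manip.get_image(n)
    for k in "cover_handle".split(): print(n,k,[(np.round(d["xyz"],3).tolist(),round(d["score"],2)) for d in manip.mark_of(k,p)[:3]])
E
```

```text
t: 20.75
ee_pos: [0.436, 0.2448, 0.2113]
tcp_rot: [[-0.079, 0.997, -0.004], [0.997, 0.079, -0.003], [-0.003, -0.004, -1.0]]
wrist_force: [-3.2, -6.2, -3.2]
finger_gap: 0.0092
finger_force: 21.5
scene cover_handle [([0.437, 0.239, 0.214], 0.56)]
top cover_handle [([0.436, 0.243, 0.218], 0.77)]
```

The cover is at about 30°. Releasing and rising, then I'll verify and head back to the drawer.

```bash
python3 -m pendant '0 0 0 0 0 0; 0 0 0 0 0 0; 0 0 0 0 0 0; 0 0 0 0 0 0; 0 0 0.04 0 0 0; 0 0 0.1 0 0 0; 0 0 0.16 0 0 0; 0 0 0.2 0 0 0; 0 0 0.2 0 0 0; 0 0 0.2 0 0 0' 0.38; python3 - <<'E'
from h import *
for n in("scene","top"):
    p=manip.get_image(n)
    for k in "cover_handle drawer_handle tray slide_box".split(): print(n,k,[(np.round(d["xyz"],3).tolist(),round(d["score"],2)) for d in manip.mark_of(k,p)[:3]])
    x0,y0,x1,y1=(200,50,460,250) if n=="scene" else (170,130,430,330); cv2.imwrite(f"pics/{n}6.png",cv2.resize(p["img"][y0:y1,x0:x1,::-1],None,fx=3,fy=3,interpolation=cv2.INTER_CUBIC))
E
```

```text
t: 21.95
ee_pos: [0.4373, 0.2463, 0.3122]
tcp_rot: [[-0.079, 0.997, 0.001], [0.997, 0.079, 0.0], [0.0, 0.001, -1.0]]
wrist_force: [0.3, 0.2, -0.4]
finger_gap: 0.0328
finger_force: 0.0
scene cover_handle [([0.439, 0.239, 0.215], 0.87), ([0.518, -0.249, 0.102], 0.72)]
scene drawer_handle [([0.355, -0.235, 0.15], 0.71)]
scene tray []
scene slide_box [([0.465, -0.332, 0.101], 0.96), ([0.385, 0.559, -0.001], 0.65)]
top cover_handle [([0.435, 0.244, 0.217], 0.56)]
top drawer_handle [([0.354, -0.236, 0.149], 0.9), ([0.634, 0.264, 0.093], 0.72)]
top tray []
top slide_box [([0.469, -0.332, 0.102], 0.82), ([0.634, 0.264, 0.095], 0.39)]
```

View pics/scene6.png

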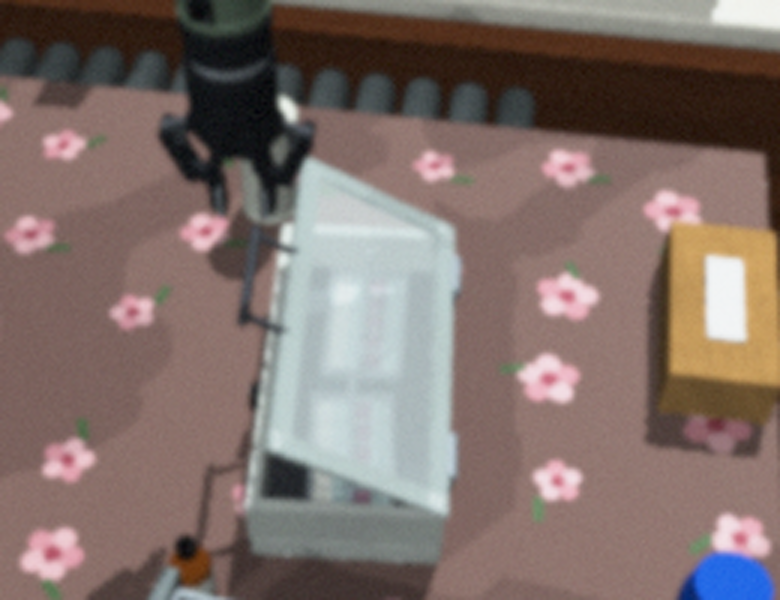

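The cover stands ajar at about 30°, with both trays visible under the pane at around (360,320) and (345,430). Now the drawer: move above its handle at (0.354, -0.236) and turn to yaw -6.2°.

```bash
python3 -m pendant '-0.02 -0.06 0 0 0 -0.01; -0.03 -0.14 0 0 0 -0.02; -0.05 -0.23 0 0 0 -0.03; -0.06 -0.32 0 0 0 -0.04; -0.08 -0.41 0 0 0 -0.05; -0.09 -0.5 0 0 0 -0.06; -0.1 -0.59 0 0 0 -0.07; -0.12 -0.68 0 0 0 -0.08; -0.14 -0.77 0 0 0 -0.09; -0.15 -0.86 0 0 0 -0.09; -0.166 -0.94 0 0 0 -0.09; -0.166 -0.964 0 0 0 -0.09' && python3 -m pendant '0 0 0 0 0 0; 0 0 -0.05 0 0 0; 0 0 -0.1 0 0 0; 0 0 -0.1 0 0 0'
```

```text
t: 23.65
ee_pos: [0.3534, -0.2392, 0.3123]
tcp_rot: [[0.114, 0.993, 0.0], [0.993, -0.114, -0.001], [-0.001, 0.0, -1.0]]
wrist_force: [-0.5, 0.2, 0.1]
finger_gap: 0.0326
finger_force: 0.0
t: 24.05
ee_pos: [0.3529, -0.2328, 0.2598]
tcp_rot: [[0.107, 0.994, -0.004], [0.994, -0.107, 0.004], [0.004, -0.004, -1.0]]
wrist_force: [-1.1, 0.4, 0.3]
finger_gap: 0.0323
finger_force: 0.0
```

Down to TCP z ≈ 0.149, then grip lightly.

```bash
python3 -m pendant '0 0 -0.07 0 0 0; 0 0 -0.14 0 0 0; 0 0 -0.2 0 0 0; 0 0 -0.226 0 0 0; 0 0 -0.226 0 0 0; 0 0 -0.226 0 0 0' && python3 -m pendant '0 0 0 0 0 0; 0 0 0 0 0 0; 0 0 0 0 0 0; 0 0 0 0 0 0; 0 0 0 0 0 0' 0 25
```

```text
t: 24.65
ee_pos: [0.355, -0.2356, 0.1504]
tcp_rot: [[0.108, 0.994, 0.001], [0.994, -0.108, -0.0], [-0.0, 0.001, -1.0]]
wrist_force: [-0.2, 0.3, 0.2]
finger_gap: 0.0323
finger_force: 0.0
t: 25.15
ee_pos: [0.355, -0.2363, 0.1507]
tcp_rot: [[0.109, 0.994, 0.002], [0.994, -0.109, -0.001], [-0.001, 0.002, -1.0]]
wrist_force: [-1.0, 2.0, 7.8]
finger_gap: 0.0087
finger_force: 24.6
```

```bash
python3 -m pendant '0.02 -0.002 0 0 0 0; 0.06 -0.007 0 0 0 0; 0.1 -0.012 0 0 0 0; 0.14 -0.016 0 0 0 0; 0.18 -0.021 0 0 0 0; 0.22 -0.025 0 0 0 0; 0.26 -0.03 0 0 0 0; 0.29 -0.033 0 0 0 0; 0.31 -0.035 0 0 0 0; 0.318 -0.036 0 0 0 0; 0.32 -0.037 0 0 0 0; 0.32 -0.037 0 0 0 0'
```

```text
t: 26.35
ee_pos: [0.514, -0.2549, 0.1507]
tcp_rot: [[0.11, 0.994, 0.0], [0.994, -0.11, -0.002], [-0.002, 0.0, -1.0]]
wrist_force: [-3.3, 0.0, 7.8]
finger_gap: 0.0088
finger_force: 25.3
```

```bash
python3 -m pendant '0.003 0 0 0 0 0; 0.005 0 0 0 0 0; 0.005 0 0 0 0 0' && python3 -m pendant '0 0 0 0 0 0; 0 0 0 0 0 0; 0 0 0 0 0 0; 0 0 0 0 0 0; 0 0 0.04 0 0 0; 0 0 0.1 0 0 0; 0 0 0.18 0 0 0; -0.05 0 0.24 0 0 0; -0.13 0 0.24 0 0 0; -0.22 0 0.24 0 0 0; -0.3 0 0.24 0 0 0; -0.3 0 0.24 0 0 0' 0.38; python3 - <<'E'
from h import *
for n in("scene","top"):
    p=manip.get_image(n)
    for k in "cover_handle drawer_handle tray petri_dishes bottle canister other_tray".split(): print(n,k,[(np.round(d["xyz"],3).tolist(),round(d["score"],2)) for d in manip.mark_of(k,p)[:2]])
    cv2.imwrite(f"pics/{n}7.png",p["img"][:,:,::-1])
E
```

```text
t: 26.65
ee_pos: [0.5141, -0.2549, 0.1506]
tcp_rot: [[0.11, 0.994, -0.005], [0.994, -0.11, -0.002], [-0.003, -0.004, -1.0]]
wrist_force: [-9.2, -0.8, 13.0]
finger_gap: 0.0088
finger_force: 25.8
t: 27.85
ee_pos: [0.3627, -0.253, 0.2691]
tcp_rot: [[0.112, 0.994, -0.003], [0.994, -0.112, 0.001], [0.001, -0.003, -1.0]]
wrist_force: [0.9, -0.7, 0.5]
finger_gap: 0.0322
finger_force: 0.0
scene cover_handle [([0.438, 0.242, 0.217], 0.9)]
scene drawer_handle [([0.515, -0.253, 0.152], 0.94)]
scene tray []
scene petri_dishes [([0.65, -0.315, 0.182], 0.75), ([0.437, 0.242, 0.214], 0.45)]
scene bottle [([0.415, 0.014, 0.0], 0.76)]
scene canister [([0.387, 0.56, -0.004], 0.93)]
scene other_tray [([0.546, 0.168, 0.042], 0.49)]
top cover_handle [([0.438, 0.241, 0.219], 0.93)]
top drawer_handle [([0.513, -0.256, 0.147], 0.66)]
top tray []
top petri_dishes [([0.652, -0.31, 0.181], 0.85)]
top bottle [([0.414, 0.015, -0.0], 0.61)]
top canister [([0.386, 0.565, -0.004], 0.96)]
top other_tray []
```

View pics/top7.png

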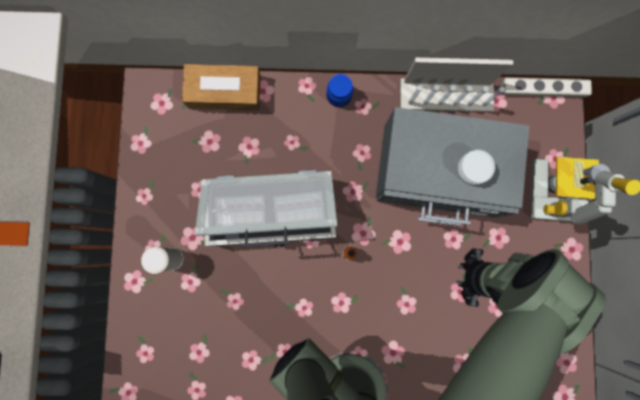

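The drawer is shut (handle at (445,218)), both trays lie under the ajar cover at (240,208) and (298,207), and nothing else has moved. Handing in.

```bash
python3 -c "
from cell import manip
print(manip.sign_off())"
```

```text
the job is handed in; nothing more can be done
None
```

The slide tray is on the warmer's free half, flat and square beside the other tray; the drawer is shut with the slide box still inside, the cover is ajar at about 30°, and the job was handed in at about 28 s (no verdict was returned).

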